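# Lock the towel arm's collar on its post

### The job

On the laundry counter stand two towel-arm posts. Turn the loose blue collar until its set screw, the one with the red lever, squarely faces the flat on its post, and only then tighten the set screw by pressing its red lever all the way down. Leave the red lever of the white collar up, as it is, and let go at the end.

Things in the scene. Friction and masses are not known exactly. Their poses are not given: they have to be found in the camera images.
- blue_stand: Towel-arm post with the blue collar, screwed to the counter. Grey round foot 136 mm wide, 13 thick; upright steel post, diameter 30, top 130 above the counter. One flat along its height, 7 from the axis: the top end looks like a D; yellow stripes on the foot and the top point to it. Origin on the post's axis at counter height; z up; x points out through the flat, square to it.
- blue_collar (a joint): Blue collar's angle about the post: 0 = set screw faces the flat, + counterclockwise from above; starts 0.6 to 1.3, stiff (0.12 N m), stays put. Diameter 48 mm, 85 to 115 above the counter. Set screw with red lever juts out level at height 100, to 50 from the axis; opposite it a steel rod with blue ball reaches 120 out. The two sides between are bare: grip there from above.
- blue_lever (a joint): Red lever on that screw, turning about the screw's level axis: 0 = loose, slants 35 deg up; grows when pressed down, stops at 1.22 = tight, 35 deg down; starts 0 to 0.15, stays put. Points left seen from the post looking out along the screw, 42 mm out from the post's axis; 62 mm long, 7 thick, end paddle 18 x 24. Pressing the paddle straight down takes about 3 N and does not turn the collar.
- white_lever (a joint): Same red lever on the white collar of the lookalike post (a bystander, its collar does not turn), which stands left or right of the blue one, over 240 mm off: 0 = up, loose, as it starts and must stay.
Not all that is in view belongs to the job. What is shaped like the blue_stand but turquoise is not meant.

How it is judged:
By the outcome, as a careful person would: the job done as asked, in the order asked, and still so for the second after the job is handed in, with the robot touching nothing.
It also fails if it takes over 38 s, if anything falls off the work surface, if the arm or the gripper's body presses on something with over 40 N, if the wrist force passes 120 N, or if a joint passes its speed limit or range.

### The arm

A 7-joint arm with a two-finger parallel gripper is mounted at the origin on the work surface. World frame = base frame: x ahead of the robot, y to its left, z up, the work surface at z = 0. Lengths are in m, angles in degrees, forces in N, time in s.
With the tool pointing down it reaches from about 0.425 to 0.875 m from the base axis. Payload 4.7 kg.
Tool frame: the origin (TCP) lies at the very end of the fingers, on their centre line; the grasp point (between the pads) lies 19 mm behind it; z points along the fingers, y is the line along which they close (so a half turn about z gives the same grasp; the last joint's range is limited). The gripper opens to 87 mm and grips with 3 to 60 N. Pads are 19 mm wide; open, the fingers measure 117 mm over their backs; the gripper's body (75 mm by 190 mm) begins 51 mm behind the grasp point.
Start: joints at [-63.478, 18.392, -4.016, 83.108, 1.295, 78.541, -3.26], TCP at [0.282, 0.586, 0.223] pointing down, gripper open.
Joint ranges: [-163.93, 163.93], [-17.29, 119.83], [-79.2, 71.16], [3.27, 140.29], [-89.18, 269.18], [5.43, 117.66], [-154.24, 154.24]. Speed limits (degrees/s): [147.25, 147.25, 180, 180, 180, 180, 180].

### API

Orientations are given as [roll, pitch, yaw] about the fixed x, y, z axes, in that order (R = Rz(yaw) Ry(pitch) Rx(roll)).
In Python, from cell import telemetry, cams, env gives the robot as it stands.
- The arm moves only by the tool arm_command, never from a script. Its argument "series" is text: rows parted by semicolons, each of 5 numbers parted by spaces: the shift along the tool's x, y, z in mm, then the turn about the tool's z in rad, then the closure in counts, from 0 (fully open) to 255 (shut). A call has 1 to 20 rows; each row shifts and turns the commanded pose from where the row before left it, along the tool's axes as they then stand; what a row does not reach is not made up. A row lasts 1/12 s, in which the tool goes at most 41.7 mm and 7.16 degrees, less where a joint would pass 70% of its speed; a pose out of reach is approached as far as the arm can. A call is refused whole if a number of a shift passes 41.7 or a number of a turn 0.125, either way. A call with a gripper value outside its range is refused whole. The fingers move at their own pace and stop on an object; "squeeze" is the grip in N (left out, the last holds). Time passes only in rows, so rows that do not move let the fingers close. It gives the time, the measured TCP pose, the force, the opening and the grip force at its end, in the units of the state.
- telemetry.get_obs(): the state, without advancing time (a new reading comes with each control period).
- cams.read_camera(name): name is "side" or "top"; returns the picture (400x640x3 uint8, blue, green, red); there is no depth.
- cams.calibration(name): a dict with "K" (3x3 intrinsics, pixels), "origin" and "rotation" of the camera in the world. Camera axes: x right, y down, z forward; pixel columns grow to the right and rows downward; lengths in m; the calibration is good to about 2 mm. A picture is of the moment at which its call begins. calibration takes no time and is no camera call.
- env.sign_off(): hands the job in; it is judged then, once.
The state is a dict: "time_s": time; "qpos": joint angles; "joint_velocities": joint speeds; "effort": joint torques, N m; "tool_pos": TCP position; "tool_rot": TCP orientation; "force": force on the tool from outside, world axes, zero at the start; "wrist_torque": the same for the moment, N m; "grip_width": finger opening in m; "grasp_force": force on a finger pad.
Only numpy, scipy, OpenCV 4.12 (cv2) and the standard library are available. Lean on these libraries where they do the work, as an engineer would, in place of code of your own. Each camera call takes 0.05 s, during which the arm holds its last target. There are 200 camera calls.

## Working session

There is one attempt and no reset: what is moved stays moved. The work goes in short steps, Python scripts to look and compute and a tool call to move; the robot and the scene stay as the last step left them, time stands still between calls to the robot, and variables do not carry over. Pictures are saved under pics/ and viewed, at most 10 in all, crops included, and the job is handed in when it is done.

Besides the shell and the picture viewer there is one more tool, called after ">>>" as name(argument=value, ...) on one line, values as JSON. arm_command: Moves the arm, as the interface text tells. Its arguments: {"type":"object","properties":{"series":{"type":"string"},"squeeze":{"type":"number"}},"required":["series"]}

```bash
mkdir -p pics; ls; python3 - <<'E'
from cell import telemetry,cams,env
import cv2
for n in("top","side"):
    cv2.imwrite(f"pics/{n}0.png",cams.read_camera(n)); c=cams.calibration(n); print(n,c)
o=telemetry.get_obs(); print(o)
E
```

```text
pics
top {'K': array([[506.69073452,   0.        , 321.04971033],
       [  0.        , 506.69073452, 193.88555068],
       [  0.        ,   0.        ,   1.        ]]), 'origin': array([ 0.34298891, -0.00303306,  1.21704532]), 'rotation': array([-174.70853739,    0.70466457,  -89.62861854])}
side {'K': array([[519.13680378,   0.        , 323.37495346],
       [  0.        , 519.13680378, 202.7102693 ],
       [  0.        ,   0.        ,   1.        ]]), 'origin': array([ 0.33113137, -0.91375715,  0.72657226]), 'rotation': array([-124.56087434,    0.77585332,   -7.24793817])}
{'time_s': 0.1, 'qpos': array([-63.47811538,  18.43317412,  -4.01538458,  83.16415397,
         1.29584504,  78.54186849,  -3.25808529]), 'joint_velocities': array([ 0.07017323, -0.12026525,  0.04491978, -0.14164391,  0.0237258 ,
        0.03734769,  0.02199831]), 'effort': array([-9.52391783e-04, -4.92571878e+01, -4.06274954e-01, -3.13395345e+01,
       -6.41198759e-02,  3.95292439e-02,  6.88120144e-05]), 'tool_pos': array([0.28186819, 0.58518344, 0.22162237]), 'tool_rot': array([-1.79906077e+02,  6.21538818e-03,  1.54289576e+02]), 'force': array([-0.49943283, -0.39663274, -0.43614546]), 'wrist_torque': array([-0.01335431, -0.02926231, -0.0080821 ]), 'grasp_force': 0.0, 'grip_width': 0.0867754605409122}
```

View pics/top0.png

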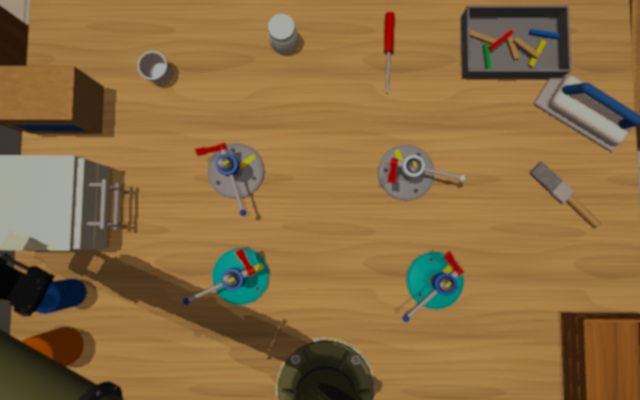

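View pics/side0.png

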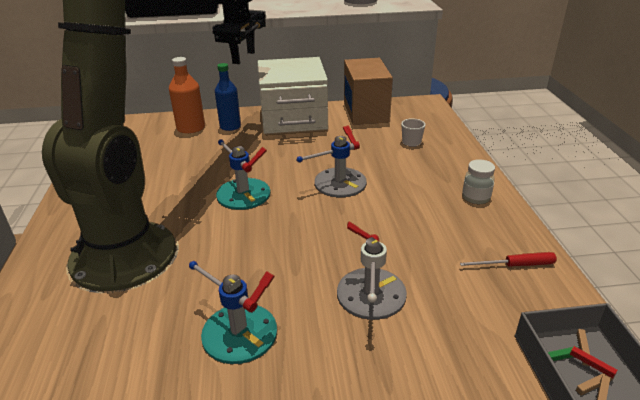

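The target is the grey-footed stand with the blue collar, at top (236,170) and side (340,180). The white stand is at top (405,172), and both turquoise stands are decoys.

```bash
cat > h.py <<'E'
import numpy as np,cv2
from scipy.spatial.transform import Rotation as R
from cell import telemetry,cams,env
def proj(n,P):
    c=cams.calibration(n); Rm=R.from_euler('xyz',c['rotation'],degrees=True).as_matrix()
    q=(np.atleast_2d(P)-c['origin'])@Rm; q=q@c['K'].T; return q[:,:2]/q[:,2:]
def back(n,uv,z):
    c=cams.calibration(n); Rm=R.from_euler('xyz',c['rotation'],degrees=True).as_matrix()
    d=Rm@np.linalg.solve(c['K'],[*uv,1]); return c['origin']+d*(z-c['origin'][2])/d[2]
def crop(im,x,y,w,h,s): return cv2.resize(im[y:y+h,x:x+w],None,fx=s,fy=s,interpolation=cv2.INTER_CUBIC)
E
python3 - <<'E'
from h import *
t=cv2.imread('pics/top0.png');s=cv2.imread('pics/side0.png')
a=crop(t,185,130,100,100,6);b=crop(s,290,115,90,90,6)
b=cv2.resize(b,(200*2,400)) if 0 else b
cv2.imwrite('pics/c0.png',np.hstack([cv2.resize(a,(400,400)),cv2.resize(b,(400,400))]))
print(back('top',(236,170),.013),back('top',(227,163),.13),back('top',(242,212),.1))
# foot fit: grey ellipse
hsv=cv2.cvtColor(t,cv2.COLOR_BGR2HSV); m=(hsv[...,1]<50)&(hsv[...,2]>60)
mm=np.zeros_like(m);mm[135:205,200:270]=m[135:205,200:270]
n,l,st,ce=cv2.connectedComponentsWithStats(mm.astype('uint8')); i=1+st[1:,4].argmax()
p=np.argwhere(l==i)[:,::-1].astype(np.int32); print(st[i],cv2.minEnclosingCircle(p), cv2.fitEllipse(cv2.convexHull(p)))
(c,_,_)=cv2.fitEllipse(cv2.convexHull(p)); print(back('top',c,.013))
E
```

```text
[0.51094245 0.21718344 0.013     ] [0.50986319 0.21571158 0.13      ] [0.40520484 0.18591568 0.1       ]
[ 209  144   54   61 1695] ((236.0, 174.0), 30.26559066772461) ((235.57997131347656, 172.84042358398438), (53.49411392211914, 59.53564453125), 175.2216796875)
[0.50405956 0.21804275 0.013     ]
```

View pics/c0.png

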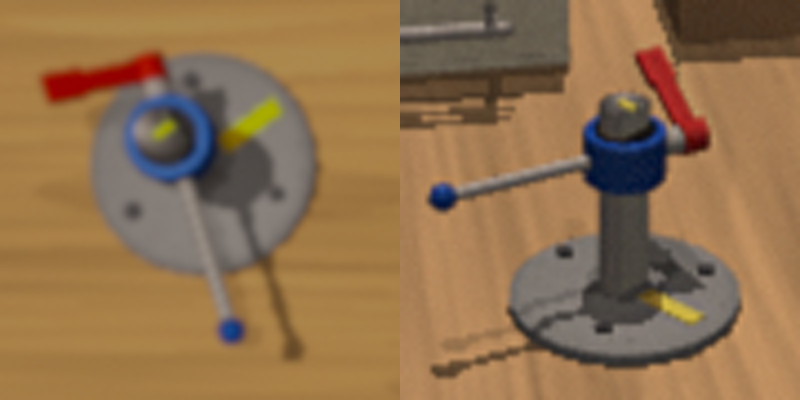

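```bash
cat >> h.py <<'E'
def comps(m,minA=3):
    n,l,st,ce=cv2.connectedComponentsWithStats(m.astype('uint8'))
    return [(ce[i],np.argwhere(l==i)[:,::-1]) for i in range(1,n) if st[i,4]>=minA]
def masked(m,box):
    o=np.zeros_like(m);x,y,X,Y=box;o[y:Y,x:X]=m[y:Y,x:X];return o
def analyse(ims,boxes):
    for n in ims:
        hsv=cv2.cvtColor(ims[n],cv2.COLOR_BGR2HSV).astype(int);H,S,V=hsv[...,0],hsv[...,1],hsv[...,2]
        ye=masked((H>24)&(H<34)&(S>150)&(V>110),boxes[n]); bl=masked((H>105)&(H<125)&(S>130)&(V>50),boxes[n])
        for c,p in comps(ye,4):
            z=.013 if len(p)>18 else .13
            w=np.array([back(n,q,z)[:2] for q in p]); mu=w.mean(0); u,s,vt=np.linalg.svd(w-mu)
            print(n,'yel',c.round(1),len(p),'z',z,'mean',mu.round(4),'ang mod180',(np.degrees(np.arctan2(vt[0,1],vt[0,0]))%180).round(1),s.round(4)[:2])
        for c,p in comps(bl,8): print(n,'blue',c.round(1),len(p),back(n,c,.1).round(4), 'bbox',p.min(0),p.max(0))
        g=masked((S<60)&(V>50),boxes[n]).astype('uint8'); g=cv2.morphologyEx(g,cv2.MORPH_OPEN,np.ones((5,5)))
        cs=comps(g,200)
        for c,p in cs:
            print(n,'foot hull', len(p), [back(n,q,.013).round(4)[:2] for q in (p[p[:,0].argmin()],p[p[:,0].argmax()],p[p[:,1].argmin()],p[p[:,1].argmax()])])
E
python3 - <<'E'
from h import *
ims={n:cv2.imread(f'pics/{n}0.png') for n in('top','side')}
analyse(ims,{'top':(195,138,268,220),'side':(293,125,370,200)})
E
```

```text
top yel [248.4 159.7] 54 z 0.013 mean [0.536  0.1878] ang mod180 124.8 [0.0681 0.0213]
top yel [225.7 161.9] 15 z 0.13 mean [0.5122 0.2187] ang mod180 138.0 [0.0129 0.0065]
top blue [230.3 165.6] 154 [0.5087 0.2141 0.1   ] bbox [217 154] [238 174]
top blue [242.5 212.3] 14 [0.4046 0.1848 0.1   ] bbox [241 211] [244 214]
top foot hull 292 [array([0.5717, 0.2379]), array([0.5622, 0.1797]), array([0.5742, 0.2307]), array([0.5352, 0.2129])]
top foot hull 1367 [array([0.5155, 0.2848]), array([0.5258, 0.1549]), array([0.5374, 0.2781]), array([0.4458, 0.2325])]
side yel [352.1 184.2] 17 z 0.13 mean [0.5017 0.0065] ang mod180 122.4 [0.0265 0.0077]
side blue [340.3 150.9] 198 [0.5076 0.2087 0.1   ] bbox [332 142] [349 158]
side blue [299.  158.9] 20 [0.4027 0.1843 0.1   ] bbox [297 157] [301 161]
side foot hull 1130 [array([0.445 , 0.2309]), array([0.5735, 0.2117]), array([0.5108, 0.3214]), array([0.4776, 0.1454])]
```

```bash
cat > fit.py <<'E'
from h import *
from scipy.optimize import minimize
K=8
def rend(n,polys,box):
    x,y,X,Y=box; m=np.zeros(((Y-y)*K,(X-x)*K),np.uint8)
    for P in polys:
        q=cv2.convexHull((((proj(n,P)-[x,y]+.5)*K-.5)*16).round().astype(np.int32)); cv2.fillConvexPoly(m,q,255,shift=4)
    return cv2.resize(m,(X-x,Y-y),interpolation=cv2.INTER_AREA)/255.
a=np.linspace(0,2*np.pi,120)
def disc(cx,cy,r,zs): return np.vstack([np.c_[cx+r*np.cos(a),cy+r*np.sin(a),0*a+z] for z in zs])
def foot(im,n,box):
    x,y,X,Y=box; I=im[y:Y,x:X].astype(float); B,G,Rr=I[...,0],I[...,1],I[...,2]
    s=B/(Rr+1)                        # grey ~1, wood ~.4, yellow ~.1
    lo=np.percentile(s[:4],50); soft=np.clip((s-lo)/(0.9-lo),0,1)
    def mk(p):
        occ=rend(n,[disc(p[0],p[1],.026,(.013,.132))],box)>0    # post+collar
        return occ
    hsv=cv2.cvtColor(im[y:Y,x:X],cv2.COLOR_BGR2HSV).astype(int)
    bad=((hsv[...,0]<8)|(hsv[...,0]>172))&(hsv[...,1]>150)|((hsv[...,0]>100)&(hsv[...,0]<130)&(hsv[...,1]>110))|((hsv[...,0]>24)&(hsv[...,1]>150)&(hsv[...,0]<36))
    bad=cv2.dilate(bad.astype('uint8'),np.ones((3,3)))>0
    def cost(p):
        f=rend(n,[disc(p[0]/100,p[1]/100,.068,(0,.013))],box); occ=bad|mk((p[0]/100,p[1]/100))
        return np.minimum(np.abs(f-soft),.5)[~occ].sum()/100
    r=minimize(cost,[51,21.8],method='Nelder-Mead',options=dict(initial_simplex=[[51,21.8],[51.5,21.8],[51,22.3]])); c=r.x/100
    # stripe
    ye=np.clip((.85-s)/(.85-.12),0,1)
    ring=rend(n,[disc(*c,.062,(.013,))],box)>.99
    occ=mk(c)|~ring|(bad&~((hsv[...,0]>20)&(hsv[...,0]<40)))
    def st(p):
        d=np.array([np.cos(p[0]),np.sin(p[0])]);e=np.array([-d[1],d[0]])*p[3]/200
        P=np.array([[*(c+d*rr/100+k*e),.013] for rr in p[1:3] for k in(1,-1)])
        return (np.abs(rend(n,[P],box)-ye)[~occ]).sum()
    best=min((minimize(st,[y0,2,5.5,.9],method='Nelder-Mead',options=dict(initial_simplex=[[y0,2,5.5,.9],[y0+.2,2,5.5,.9],[y0,2.5,5.5,.9],[y0,2,6,.9],[y0,2,5.5,1.2]])) for y0 in(-1.1,-.9,-.7)),key=lambda r:r.fun)
    print(n,'foot',c.round(4),r.fun.round(3),'stripe deg',np.degrees(best.x[0]).round(1),best.x[1:].round(2),best.fun.round(2))
    return c
def ball(im,n,box,c):
    hsv=cv2.cvtColor(im,cv2.COLOR_BGR2HSV).astype(int);H,S,V=hsv[...,0],hsv[...,1],hsv[...,2]
    bl=masked((H>100)&(H<128)&(S>90)&(V>40),box)
    for q,p in comps(bl,8):
        w=back(n,q,.1)[:2]-c
        if np.hypot(*w)>.09: print(n,'ball',w.round(4),'screw az',(np.degrees(np.arctan2(-w[1],-w[0]))).round(1))
E
python3 - <<'E'
from fit import *
for n,b in(('top',(195,134,275,222)),('side',(290,125,375,202))):
    im=cv2.imread(f'pics/{n}0.png'); c=foot(im,n,b); ball(im,n,b,c)
E
```

```text
top foot [0.5111 0.2209] 1.744 stripe deg -53.3 [1.77 5.76 1.17] 10.69
top ball [-0.1065 -0.0355] screw az 18.5
side foot [0.5083 0.2217] 2.507 stripe deg -52.7 [1.98 5.9  1.17] 12.01
side ball [-0.1052 -0.0375] screw az 19.6
```

>>> arm_command(series="0 0 -35 0 0;0 0 -35 0 0;0 0 -35 0 0;-30 -19 0 0 0;-30 -19 0 0 0;-30 -19 0 0 0;-30 -19 0 0 0;-30 -19 0 0 0;-30 -19 0 0 0;-30 -19 0 0 0;-30 -19 0 0 0;-30 -19 0 0 0;-30 -19 0 0 0;-30 -19 0 0 0;-30 -19 0 0 0;0 0 0 0 0")

```text
time_s: 1.43
tool_pos: [0.5116, 0.2148, 0.3274]
tool_rot: [-179.8, 0.2, 153.6]
force: [-0.6, -1.5, -0.4]
grip_width: 0.0868
grasp_force: 0.0
```

>>> arm_command(series="0 0 0 -0.11 0;0 0 0 -0.11 0;0 0 0 -0.11 0;0 0 0 -0.11 0;0 0 0 -0.11 0;0 0 0 -0.11 0;0 0 0 -0.12 0;0 0 0 0 0;0 0 0 0 0")

```text
time_s: 2.18
tool_pos: [0.5072, 0.2241, 0.3272]
tool_rot: [-180.0, -0.0, -161.2]
force: [-0.4, -0.5, -0.2]
grip_width: 0.0868
grasp_force: 0.0
```

```bash
cat >> h.py <<'E'
def delta(x,y,z,yaz):
    o=telemetry.get_obs(); Rm=R.from_euler('xyz',o['tool_rot'],degrees=True).as_matrix()
    d=Rm.T@(np.array([x,y,z])-o['tool_pos'])*1000; ya=np.degrees(np.arctan2(Rm[1,1],Rm[0,1]))
    t=-((yaz-ya+90)%180-90)
    print('t',o['time_s'],'pos',o['tool_pos'].round(4),'yaz',ya.round(2),'shift',d.round(1),'turn',np.radians(t).round(3),'F',o['force'].round(1),'tilt',Rm[:,2].round(3),'q',o['qpos'].round(0),'w',o['grip_width'].round(4))
E
python3 -c "
from h import *
delta(.51,.221,.088,109)"
```

```text
Traceback (most recent call last):
  File "h.py", line 33, in delta
    print('t',o['time_s'],'pos',o['tool_pos'].round(4),'yaz',ya.round(2),'shift',d.round(1),'turn',np.radians(t).round(3),'F',o['force'].round(1),'tilt',Rm[:,2].round(3),'q',o['qpos'].round(0),'w',o['grip_width'].round(4))
                                                                                                                                                                                                     ^^^^^^^^^^^^^^^^^^^^^
AttributeError: 'float' object has no attribute 'round'
```

```bash
sed -i "s/o\['grip_width'\].round(4)/round(float(o['grip_width']),4)/" h.py; python3 -c "
from h import *
delta(.51,.221,.088,109)"
```

```text
t 2.1833 pos [0.5072 0.2241 0.3272] yaz 108.79 shift [ -1.8  -3.8 239.2] turn -0.004 F [-0.4 -0.5 -0.2] tilt [-0.001 -0.    -1.   ] q [-37.   5.  11.  87.  -1.  88.  83.] w 0.0868
```

>>> arm_command(series="-2 -4 25 0 0;0 0 30 0 0;0 0 30 0 0;0 0 30 0 0;0 0 30 0 0;0 0 20 0 0;0 0 0 0 0;0 0 0 0 0")

```text
time_s: 2.85
tool_pos: [0.51, 0.2207, 0.1619]
tool_rot: [-180.0, -0.1, -161.1]
force: [0.5, 0.4, 0.6]
grip_width: 0.0868
grasp_force: 0.0
```

```bash
python3 - <<'E'
from h import *
delta(.51,.221,.088,109)
t=cams.read_camera('top');s=cams.read_camera('side')
cv2.imwrite('pics/c1.png',np.hstack([cv2.resize(t[120:230,180:290],(400,400),interpolation=2),cv2.resize(s[85:205,280:400],(400,400),interpolation=2)]))
E
```

```text
t 2.85 pos [0.51   0.2207 0.1619] yaz 108.87 shift [-0.3  0.4 73.9] turn -0.002 F [0.5 0.4 0.6] tilt [-0.002 -0.001 -1.   ] q [-36.   9.  11. 102.  -2.  69.  84.] w 0.0868
```

View pics/c1.png

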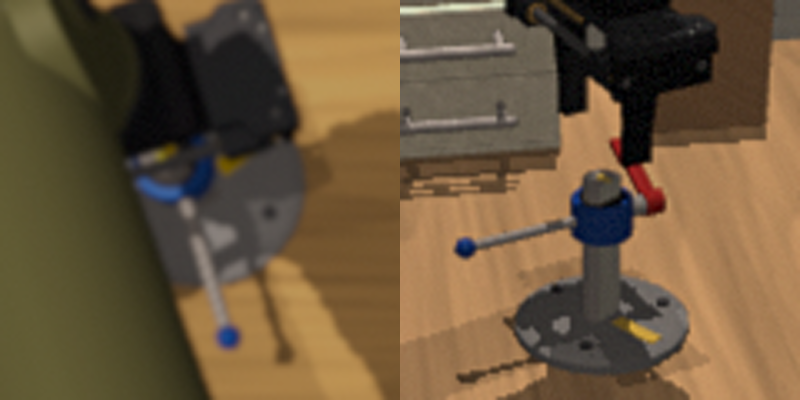

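The fingers straddle the collar: it sits at about (172,165) in the left crop, and its bare sides are aligned with the fingers. I'll descend and grip.

>>> arm_command(series="0 0 20 0 0;0 0 20 0 0;0 0 20 0 0;0 0 12 0 0;0 0 0 0 0;0 0 0 0 0")

```text
time_s: 3.45
tool_pos: [0.5112, 0.2212, 0.0915]
tool_rot: [180.0, 0.1, -161.0]
force: [0.0, 0.1, -0.4]
grip_width: 0.087
grasp_force: 0.0
```

>>> arm_command(series="0 0 0 0 60;0 0 0 0 90;0 0 0 0 120;0 0 0 0 160;0 0 0 0 200;0 0 0 0 255;0 0 0 0 255;0 0 0 0 255;0 0 0 0 255;0 0 0 0 255", squeeze=30)

```text
time_s: 4.28
tool_pos: [0.511, 0.2202, 0.0907]
tool_rot: [-180.0, 0.0, -161.0]
force: [0.0, -2.6, 1.1]
grip_width: 0.0475
grasp_force: 30.0
```

```bash
python3 -c "
from h import *
delta(.51,.221,.088,109-72);print(telemetry.get_obs()['grasp_force'],telemetry.get_obs()['wrist_torque'])"
```

```text
t 4.2833 pos [0.511  0.2202 0.0907] yaz 108.96 shift [0.7 1.1 2.7] turn 1.256 F [ 0.  -2.6  1.1] tilt [ 0.    -0.001 -1.   ] q [-36.  13.  11. 106.  -3.  61.  85.] w 0.0475
29.998686695471406 [-0.53757745 -0.10936231  0.06404618]
```

>>> arm_command(series="0 0 0 0.05 255;0 0 0 0.1 255;0 0 0 0.1 255;0 0 0 0.1 255;0 0 0 0.1 255;0 0 0 0.1 255;0 0 0 0.1 255;0 0 0 0.1 255;0 0 0 0.1 255;0 0 0 0.1 255;0 0 0 0.1 255;0 0 0 0.1 255;0 0 0 0.1 255;0 0 0 0.006 255;0 0 0 0 255;0 0 0 0 255")

```text
time_s: 5.62
tool_pos: [0.5107, 0.2192, 0.0906]
tool_rot: [-179.9, 0.1, 127.0]
force: [-0.7, -5.4, 3.3]
grip_width: 0.0475
grasp_force: 30.0
```

```bash
python3 - <<'E'
from fit import *
delta(.51,.221,.088,37);print(telemetry.get_obs()['wrist_torque'])
for n,b in(('top',(185,120,290,240)),('side',(270,110,390,215))):
    im=cams.read_camera(n);cv2.imwrite(f'pics/{n}2.png',im); ball(im,n,b,{'top':[.5111,.2209],'side':[.5083,.2217]}[n])
t=cv2.imread('pics/top2.png');s=cv2.imread('pics/side2.png')
cv2.imwrite('pics/c2.png',np.hstack([cv2.resize(t[120:240,170:290],(400,400),interpolation=2),cv2.resize(s[85:205,280:400],(400,400),interpolation=2)]))
E
```

```text
t 5.6167 pos [0.5107 0.2192 0.0906] yaz 37.04 shift [1.8 0.5 2.6] turn 0.001 F [-0.7 -5.4  3.3] tilt [-0.001 -0.002 -1.   ] q [-43.  13.  19. 106.  -5.  61.  15.] w 0.0475
[-1.10469972  0.19825766 -0.16585185]
```

View pics/c2.png

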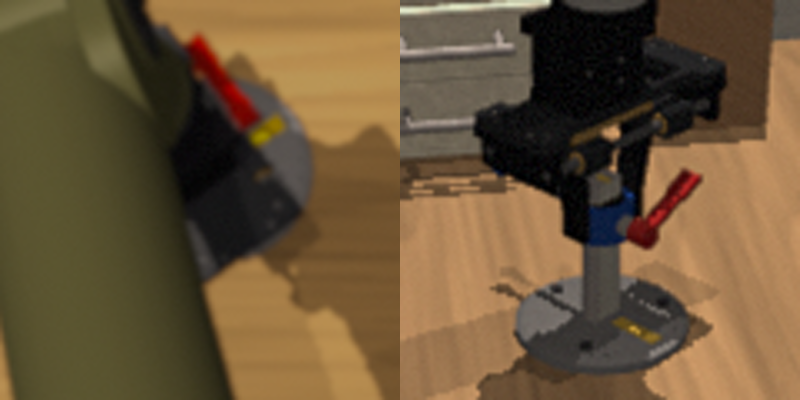

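The collar turned with the grip: in the left crop the lever pivot at (250,120) now sits by the foot stripe at (265,130). I'll release, lift and move aside to check the angle.

>>> arm_command(series="0 0 0 0 150;0 0 0 0 80;0 0 0 0 0;0 0 0 0 0;0 0 0 0 0;0 0 0 0 0;0 0 -15 0 0;0 0 -35 0 0;0 0 -35 0 0;0 0 -35 0 0;0 0 -35 0 0;0 0 -30 0 0;30 0 0 0 0;35 0 0 0 0;35 0 0 0 0;35 0 0 0 0;35 0 0 0 0;30 0 0 0 0;0 0 0 0 0;0 0 0 0 0")

```text
time_s: 7.38
tool_pos: [0.3884, 0.3825, 0.2753]
tool_rot: [-180.0, -0.0, 127.3]
force: [0.3, -0.4, 0.1]
grip_width: 0.0873
grasp_force: 0.0
```

```bash
python3 - <<'E'
from fit import *
delta(.51,.221,.088,37)
for n,b in(('top',(185,120,290,240)),('side',(270,110,390,215))):
    im=cams.read_camera(n);cv2.imwrite(f'pics/{n}3.png',im); ball(im,n,b,{'top':[.5111,.2209],'side':[.5083,.2217]}[n])
t=cv2.imread('pics/top3.png');s=cv2.imread('pics/side3.png')
cv2.imwrite('pics/c3.png',np.hstack([cv2.resize(t[120:240,170:290],(400,400),interpolation=2),cv2.resize(s[85:205,280:400],(400,400),interpolation=2)]))
E
```

```text
t 7.3833 pos [0.3884 0.3825 0.2753] yaz 37.32 shift [-202.2   -1.2  187.3] turn 0.006 F [ 0.3 -0.4  0.1] tilt [-0.  0. -1.] q [-56.   4.  10.  94.  -1.  82.  -9.] w 0.0873
top ball [-0.0672  0.0891] screw az -53.0
side ball [-0.0664  0.0909] screw az -53.9
```

View pics/c3.png

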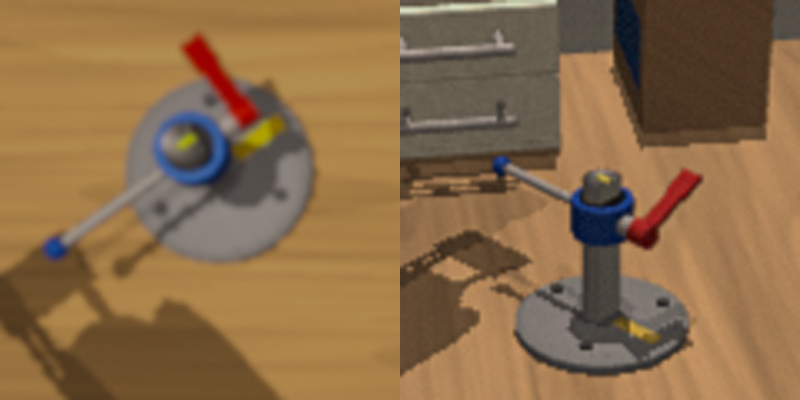

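Screw azimuth is −53.5° against a flat at −53°. I'll refit the stripe once more and compute the press point.

```bash
python3 - <<'E'
from fit import *
for n,b in(('top',(195,134,275,222)),('side',(290,125,375,202))):
    im=cv2.imread(f'pics/{n}3.png'); c=foot(im,n,b); ball(im,n,b,c)
    hsv=cv2.cvtColor(im,cv2.COLOR_BGR2HSV); m=((hsv[...,0]<6)|(hsv[...,0]>174))&(hsv[...,1]>150)
    for q,p in comps(masked(m,(b[0],120,b[2]+25,b[3])),20): print(n,'red',q,p.min(0),p.max(0))
    print(proj(n,[[.577,.2185,.136],[.569,.212,.136]]).round(1))
delta(.577,.2185,.19,37)
E
```

```text
top foot [0.5111 0.221 ] 1.952 stripe deg -53.3 [1.38 5.82 1.28] 13.05
top red [236.63580247 145.24691358] [226 132] [247 157]
[[225.9 132. ]
 [228.8 135.6]]
side foot [0.5102 0.2213] 2.561 stripe deg -54.3 [1.49 5.86 1.24] 11.25
side ball [-0.0683  0.0913] screw az -53.2
side red [358.17307692 147.41666667] [348 136] [369 158]
[[367.4 134.2]
 [364.8 135.6]]
t 7.4833 pos [0.3909 0.3799 0.2755] yaz 36.98 shift [-240.7   51.6   85.7] turn -0.0 F [ 0.6 -0.4  0.8] tilt [ 0.001 -0.001 -1.   ] q [-56.   4.  10.  94.  -1.  82.  -9.] w 0.087
```

Aligned within about 1°, and the press point projects onto the lever's paddle tip in both views. I'll move over it with the gripper shut.

>>> arm_command(series="-30 6.5 0 0 255;-30 6.5 0 0 255;-30 6.5 0 0 255;-30 6.5 0 0 255;-30 6.5 0 0 255;-30 6.5 0 0 255;-30 6.5 0 0 255;-30 6.5 0 0 255;0 0 0 0 255;0 0 30 0 255;0 0 30 0 255;0 0 25 0 255;0 0 0 0 255;0 0 0 0 255")

```text
time_s: 8.65
tool_pos: [0.5759, 0.2185, 0.1898]
tool_rot: [-179.8, -0.0, 126.9]
force: [0.6, -0.0, 0.8]
grip_width: 0.0035
grasp_force: 0.0
```

```bash
python3 - <<'E'
from h import *
delta(.577,.2185,.15,37)
s=cams.read_camera('side');t=cams.read_camera('top')
cv2.imwrite('pics/c4.png',np.hstack([cv2.resize(t[100:220,180:300],(400,400),interpolation=2),cv2.resize(s[85:205,290:410],(400,400),interpolation=2)]))
E
```

```text
t 8.65 pos [0.5759 0.2185 0.1898] yaz 36.89 shift [-0.7  0.9 39.8] turn -0.002 F [ 0.6 -0.   0.8] tilt [-0.002 -0.002 -1.   ] q [-40.  16.  20.  91.  -6.  74.  18.] w 0.0035
```

View pics/c4.png

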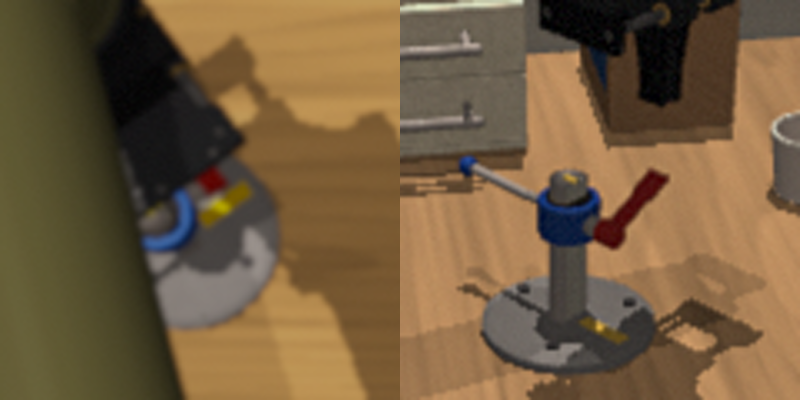

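The fingertips (right crop, 660,100) hang directly above the paddle (655,178). I'll press down in steps.

>>> arm_command(series="0 0 20 0 255;0 0 20 0 255;0 0 10 0 255;0 0 10 0 255;0 0 10 0 255;0 0 10 0 255;0 0 10 0 255;0 0 8 0 255;0 0 6 0 255;0 0 0 0 255;0 0 0 0 255")

```text
time_s: 9.67
tool_pos: [0.5751, 0.2197, 0.0855]
tool_rot: [-179.8, -0.0, 127.0]
force: [-0.8, 0.9, 0.7]
grip_width: 0.0009
grasp_force: 0.0
```

>>> arm_command(series="0 0 3 0 255;0 0 3 0 255;0 0 3 0 255;0 0 0 0 255;0 0 0 0 255")

```text
time_s: 10.08
tool_pos: [0.5761, 0.2202, 0.0773]
tool_rot: [-180.0, -0.0, 127.0]
force: [0.1, -0.8, 0.8]
grip_width: 0.0004
grasp_force: 0.1
```

>>> arm_command(series="0 0 3 0 255;0 0 3 0 255;0 0 0 0 255;0 0 0 0 255")

```text
time_s: 10.42
tool_pos: [0.5766, 0.2204, 0.0717]
tool_rot: [180.0, 0.0, 127.0]
force: [0.8, 0.6, 2.8]
grip_width: 0.0005
grasp_force: 1.2
```

```bash
python3 - <<'E'
from h import *
delta(.577,.2185,.07,37)
s=cams.read_camera('side');t=cams.read_camera('top')
cv2.imwrite('pics/c5.png',np.hstack([cv2.resize(t[100:220,180:300],(400,400),interpolation=2),cv2.resize(s[85:205,290:410],(400,400),interpolation=2)]))
E
```

```text
t 10.4167 pos [0.5766 0.2204 0.0717] yaz 37.02 shift [-1.8 -0.8  1.7] turn 0.0 F [0.8 0.6 2.8] tilt [ 0.001  0.    -1.   ] q [-39.  21.  19.  98.  -8.  61.  20.] w 0.0005
```

View pics/c5.png

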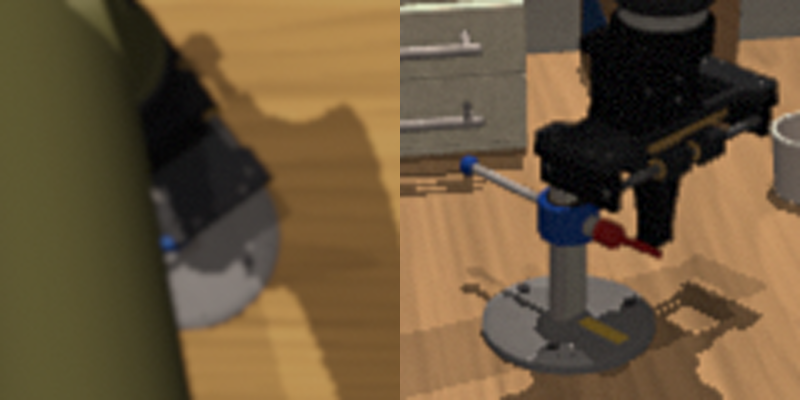

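The lever is now below level, tip at (660,252) in the right crop, and in contact. I'll press a little further until it meets the stop.

>>> arm_command(series="0 0 2 0 255;0 0 0 0 255;0 0 0 0 255")

```text
time_s: 10.77
tool_pos: [0.5771, 0.2207, 0.0708]
tool_rot: [179.9, 0.0, 127.0]
force: [-1.1, -0.1, 7.2]
grip_width: 0.0003
grasp_force: 2.9
```

>>> arm_command(series="0 0 2 0 255;0 0 0 0 255;0 0 0 0 255")

```text
time_s: 11.02
tool_pos: [0.5778, 0.2211, 0.0697]
tool_rot: [179.8, 0.0, 127.0]
force: [0.2, 0.6, 10.8]
grip_width: 0.0002
grasp_force: 4.2
```

>>> arm_command(series="0 0 2 0 255;0 0 2 0 255;0 0 0 0 255;0 0 0 0 255")

```text
time_s: 11.35
tool_pos: [0.5794, 0.222, 0.0677]
tool_rot: [179.6, 0.0, 127.0]
force: [-0.7, -0.1, 17.0]
grip_width: 0.0003
grasp_force: 6.8
```

>>> arm_command(series="0 0 -10 0 255;0 0 -30 0 255;0 0 -35 0 255;0 0 -35 0 255;0 0 -35 0 255;0 0 -35 0 255;0 0 -20 0 255;30 0 0 0 255;35 0 0 0 255;35 0 0 0 255;35 0 0 0 255;35 0 0 0 255;35 0 0 0 255;35 0 0 0 255;0 0 0 0 255;0 0 0 0 255")

```text
time_s: 12.68
tool_pos: [0.4291, 0.4139, 0.2625]
tool_rot: [-179.9, -0.0, 127.3]
force: [0.6, -1.0, 0.0]
grip_width: 0.0001
grasp_force: 0.0
```

```bash
python3 - <<'E'
from fit import *
delta(.577,.2185,.07,37)
for n,b in(('top',(185,120,290,240)),('side',(270,110,390,215))):
    im=cams.read_camera(n);cv2.imwrite(f'pics/{n}6.png',im); ball(im,n,b,{'top':[.5111,.2209],'side':[.5093,.2215]}[n])
    f=np.radians(-53.4);o=np.array([.5105,.2205,.1])+.042*np.array([np.cos(f),np.sin(f),0]);d=np.array([-np.sin(f),np.cos(f),0])
    for th in(25,30,35): print(n,th,'tip',proj(n,o+.062*(d*np.cos(np.radians(th))-np.array([0,0,1])*np.sin(np.radians(th)))).round(1))
    hsv=cv2.cvtColor(im,cv2.COLOR_BGR2HSV); m=((hsv[...,0]<6)|(hsv[...,0]>174))&(hsv[...,1]>150)
    for q,p in comps(masked(m,(b[0],120,b[2]+25,b[3])),20): print(n,'red',q,p.min(0),p.max(0))
t=cv2.imread('pics/top6.png');s=cv2.imread('pics/side6.png')
cv2.imwrite('pics/c6.png',np.hstack([cv2.resize(t[120:240,170:290],(400,400),interpolation=2),cv2.resize(s[85:205,280:400],(400,400),interpolation=2)]))
E
```

```text
t 12.6833 pos [0.4291 0.4139 0.2625] yaz 37.34 shift [-245.1   -0.5  192.4] turn 0.006 F [ 0.6 -1.   0. ] tilt [-0.002 -0.001 -1.   ] q [-57.  11.  12.  88.  -2.  81.  -7.] w 0.0001
top ball [-0.0651  0.0901] screw az -54.1
top 25 tip [[230.6 136.2]]
top 30 tip [[231.6 137.5]]
top 35 tip [[232.7 138.9]]
top red [239.81746032 148.50793651] [232 139] [247 158]
side ball [-0.066  0.091] screw az -54.0
side 25 tip [[367.9 155.7]]
side 30 tip [[367.1 157.7]]
side 35 tip [[366.3 159.7]]
side red [354.40789474 155.72368421] [348 151] [367 161]
```

View pics/c6.png

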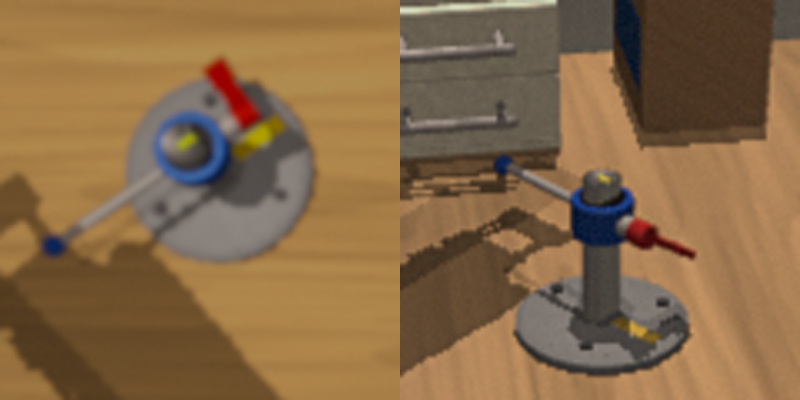

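The lever is fully down: the tip matches the 35° model in both views, with 17 N felt at the stop. The screw is on the flat and the robot is clear, so I'm handing in.

```bash
python3 -c "
from cell import env
print(env.sign_off())"
```

```text
the job is handed in; nothing more can be done
None
```

The blue collar's set screw faces its flat to within about 1° by camera, its red lever was then pressed down to the stop, the white lever was never touched, and the job is handed in with the arm clear; no verdict came back.

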